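# Load the board steriliser, refit its timer knob and start it

## Robot

A 7-joint arm with a two-finger parallel gripper is mounted at the origin on a cart in front of the work surface, level with it; the furniture and walls round the work are solid. World frame = base frame: x ahead of the robot, y to its left, z up, the work surface at z = 0. Lengths are in m, angles in rad, forces in N, time in s.
With the tool pointing down it reaches from about 0.375 to 0.925 m from the base axis. Payload 3.1 kg.
Tool frame: the origin (TCP) lies between the finger pads; the fingertips stand 19 mm ahead of it and the grasp point (between the pads) is the TCP; z points along the fingers, y is the direction in which the jaws open and shut (so a half turn about z gives the same grasp; the last joint's range is limited). The gripper opens to 85 mm and grips with 20 to 120 N. Pads are 22 mm wide; open, the fingers measure 114 mm over their backs; the gripper's body (76 mm by 85 mm) begins 54 mm behind the grasp point. The pads swing forward as they close: fully open they stand 13 mm farther back than shut.
Start: joints at [-1.418, 0.383, 0.044, 1.598, -0.018, 1.161, -0.05], TCP at [0.161, 0.63, 0.25] pointing down, gripper open.
Joint ranges: [-2.61, 2.61], [-0.41, 2.15], [-1.48, 1.57], [0, 2.5], [-1.57, 4.71], [0.05, 1.97], [-2.85, 2.85]. Speed limits (rad/s): [2.79, 2.79, 3.14, 3.14, 3.14, 3.14, 3.14].

## Interface

Orientations are given as a unit quaternion [x, y, z, w].
In Python, from bench import move_ptp, movel, move_j, move_gripper, pause, inverse_kinematics, read_camera, camera_params, MotionError, sign_off, look_for, tip_of, read_time_s, read_qpos, read_joint_vel, read_effort, read_eef_pos, read_tcp_rot, read_ft_force, read_ft_torque, read_finger_gap gives the robot as it stands. Calls block until the motion is done:
- move_ptp(position, orientation): joint-space move of the TCP to a pose.
- movel(position, orientation=None, speed=0.15): straight line of the TCP; orientation=None keeps the orientation; speed is the mean speed in m/s.
- move_j(angles): joint-space move.
- move_gripper(opening, effort=None): finger opening in m; effort is the grip in N (None keeps the last); returns when the fingers have stopped.
- pause(seconds).
- inverse_kinematics(position, orientation): joint angles nearest the present ones, or None.
- read_camera(name): name is "scene" or "top" or "wrist"; returns the picture (384x512x3 uint8, red, green, blue); there is no depth.
- camera_params(name): a dict with "K" (3x3 intrinsics, pixels), "camera_from_world" (4x4, takes a point from world to camera coordinates). Camera axes: x right, y down, z forward; pixel columns grow to the right and rows downward; lengths in m; the calibration is good to about 2 mm. A picture is of the moment at which its call begins: read the wrist's pose just before it. camera_params takes no time and is no camera call; for the wrist camera it gives the pose at the moment of the call.
A pose or a line that the arm cannot do raises MotionError and nothing moves.
- sign_off(): hands the job in, once; it reports no verdict.
Trained networks look in the newest picture that a camera, given by its name, has taken for a name from the list of things; names that differ only in an ending like _2 or _b are one class to them, and where a whole thing is asked for, a point or a joint stands for the part that bears it (a point fixed in the world has none). Each returns a list of dicts, best first, with "confidence" (0 to 1); they miss things now and then, are a little off and sometimes report something else, mostly with a low value. They report only what shows in the picture. A call takes as long as a camera call. They do not tell look-alikes from the thing itself.
- look_for(camera, name): "at" ([column, row] in pixels, amid what is visible of it).
- tip_of(camera, name): "at" ([column, row] in pixels: a listed point, or the origin of a listed thing).
Readings, each from a call of its own:
- read_time_s(): time.
- read_qpos(): joint angles.
- read_joint_vel(): joint speeds.
- read_effort(): joint torques, N m.
- read_eef_pos(): TCP position.
- read_tcp_rot(): TCP orientation.
- read_ft_force(): force on the tool from outside, world axes, zero at the start.
- read_ft_torque(): the same for the moment, N m.
- read_finger_gap(): finger opening in m.
Only numpy, scipy, OpenCV 4.12 (cv2) and the standard library are available. Lean on these libraries where they do the work, as an engineer would, in place of code of your own. Each camera call takes 0.05 s, during which the arm holds its last target.

## Task

The washed tasting boards stand in the wire rack: slide every one of them, grip upwards, fully down into a slot of its own in the board steriliser. Its timer knob was taken off for wiping: push it back onto the keyed timer shaft, turning it slowly until it drops fully home. When all the boards are in and the knob is home, wind the timer clockwise with the knob to the long, thick mark on the dial and let go; do not disturb the jam jar or the price stand.

Things in the scene. Friction and masses are not known exactly. Their poses are not given: they have to be found in the camera images.
- steriliser: Fixed stainless box, 130 (x) x 295 (y) x 95 mm tall; origin in the middle of its underside, z up, -x its front. Five equal slots, open upwards, lie side by side in its top at local y = -25, 13, 51, 89, 127 mm: 12.5 mm wide (y), 104 mm long (x, centred on x = 0), 4 mm lead-in chamfer all round, floor at local z = 15 mm. The timer dial is on its top at the -y end.
- slot1 (a point): Centre of the mouth of the slot nearest the timer, at the height of the steriliser's top; axes as the steriliser's.
- slot2 (a point): Centre of the mouth of the second slot.
- slot3 (a point): Centre of the mouth of the third slot.
- slot4 (a point): Centre of the mouth of the fourth slot.
- slot5 (a point): Centre of the mouth of the fifth slot, farthest from the timer.
- timer_seat (a point): Centre of the timer's white dial, 92 mm across, on the steriliser's top (local (0, -100, 95) mm), where the knob's underside rests when home; axes as the steriliser's. Thin ticks every 30 degrees clockwise from the zero tick, which lies towards the steriliser's +x; the one long, thick mark is 180 degrees (3.14 rad) clockwise of zero, towards its front (-x).
- shaft_top (a point): Top of the timer's upright brass shaft, 30 mm above the dial; its x axis points along the key and turns with the shaft. Shaft 14 mm thick, its top 8 mm tapering to 6 mm. A steel key, 4 mm wide, stands out to 11 mm from the axis along the lowest 15 mm: a knob not in line rests on the key, 15 mm above home.
- timer (a joint): Angle of the timer shaft in rad, growing clockwise seen from above, from a stop at 0 to a stop at 4.7. At 0 the key points along the steriliser's +x; at angle a it points a clockwise of that. It turns against a drag of about 0.12 N m and stays where it is left.
- knob: Loose black fluted round knob with a white pointer line, upright, 58 mm tall, about 90 g; origin in the middle of its underside, z up, +x along the pointer. Grip it 33 to 58 mm above its underside, where it is 52 mm across; skirt 70 mm. Its bore is 33 mm deep, 16.5 mm wide; the 6 mm wide key slot lies under the pointer: it drops home when the pointer is over the key, within 0.1 rad.
- board_rack: Fixed low wire rack, 122 (x) x 212 (y) x 73 mm tall; origin in the middle of its underside. Five pairs of wire hoops hold boards upright at local y = -76, -38, 0, 38, 76 mm (13 mm between the hoops of a pair), lower edges at local z = 12 mm.
- board1: Loose flat wooden tasting board, upright in the rack, grip up: 100 mm wide (x), 10 mm thick (y), 150 mm tall, 120 g. Lower 105 mm: full-width blade; above it the grip, 44 mm wide, with a hole. Origin in the middle of its lower edge, z up. Neighbours stand 38 mm apart, centre to centre, in rack and slots. Home, its lower edge is on the slot's floor, 80 mm below the steriliser's top. May be absent.
- board2: Another board, the same as board1 in every way; may be absent.
- board3: Another board, the same as board1 in every way; may be absent.
- board4: Another board, the same as board1 in every way; may be absent.
- board5: Another board, the same as board1 in every way; may be absent.
- jam_jar: Loose jam jar, 62 mm across, 85 mm tall; origin in the middle of its underside. A bystander.
- price_stand: Loose small bent black price stand, 47 x 88 x 58 mm; origin in the middle of its underside. A bystander.
There are look-alikes about, which are no part of the job. Leave any red look-alike of the knob alone.

How it is judged:
On the way, in this order (a step that is already met when the one before it is completed fails the run):
1. every board is fully down in a slot and the knob is fully home on the shaft, the timer not yet wound (z of board1 in the frame of steriliser between 0.01 and 0.019 m and x of board1 in the frame of steriliser between -0.006 and 0.006 m and y of board1 in the frame of steriliser between -0.035 and 0.137 m and angle between each of board1, board2, board3, board4, board5's own z axis and vertical below 0.12 rad and z of board2 in the frame of steriliser between 0.01 and 0.019 m and x of board2 in the frame of steriliser between -0.006 and 0.006 m and y of board2 in the frame of steriliser between -0.035 and 0.137 m and z of board3 in the frame of steriliser between 0.01 and 0.019 m and x of board3 in the frame of steriliser between -0.006 and 0.006 m and y of board3 in the frame of steriliser between -0.035 and 0.137 m and z of board4 in the frame of steriliser between 0.01 and 0.019 m and x of board4 in the frame of steriliser between -0.006 and 0.006 m and y of board4 in the frame of steriliser between -0.035 and 0.137 m and z of board5 in the frame of steriliser between 0.01 and 0.019 m and x of board5 in the frame of steriliser between -0.006 and 0.006 m and y of board5 in the frame of steriliser between -0.035 and 0.137 m and horizontal distance between knob and timer_seat below 0.003 m and z of knob in the frame of timer_seat below 0.0035 m and angle between knob's own z axis and vertical below 0.1 rad), for 0.2 s.
2. the timer is wound to the long mark (value of joint timer between 2.89 and 3.39 rad and horizontal distance between knob and timer_seat below 0.003 m and z of knob in the frame of timer_seat below 0.0035 m and angle between knob's own z axis and vertical below 0.1 rad), for 0.2 s.
At the end, for the whole second after the job is handed in: Every board present is upright in a slot of the steriliser, its lower edge within 4 mm of the slot's floor; the knob is home on the shaft (underside within 3.5 mm of the dial, within 3 mm of its centre, upright); the timer stands at the long mark (joint 2.89 to 3.39 rad); all released and at rest (all of step 2 and z of board1 in the frame of steriliser between 0.01 and 0.019 m and x of board1 in the frame of steriliser between -0.006 and 0.006 m and y of board1 in the frame of steriliser between -0.035 and 0.137 m and angle between each of board1, board2, board3, board4, board5's own z axis and vertical below 0.12 rad and z of board2 in the frame of steriliser between 0.01 and 0.019 m and x of board2 in the frame of steriliser between -0.006 and 0.006 m and y of board2 in the frame of steriliser between -0.035 and 0.137 m and z of board3 in the frame of steriliser between 0.01 and 0.019 m and x of board3 in the frame of steriliser between -0.006 and 0.006 m and y of board3 in the frame of steriliser between -0.035 and 0.137 m and z of board4 in the frame of steriliser between 0.01 and 0.019 m and x of board4 in the frame of steriliser between -0.006 and 0.006 m and y of board4 in the frame of steriliser between -0.035 and 0.137 m and z of board5 in the frame of steriliser between 0.01 and 0.019 m and x of board5 in the frame of steriliser between -0.006 and 0.006 m and y of board5 in the frame of steriliser between -0.035 and 0.137 m and linear speed of each of knob, board1, board2, board3, board4, board5 below 0.02 m/s and contact force between the fingers and knob below 0.1 N); the robot touches nothing.
It fails at once if the jam jar is disturbed (moved more than 30 mm) (distance of jam_jar from where it was at the start of the episode above 0.03 m).
It fails at once if the price stand is disturbed (moved more than 30 mm) (distance of price_stand from where it was at the start of the episode above 0.03 m).
Of board1, board2, board3, board4, board5 only 3 to 5 are there at a start; the rules pass over those that are not, and their reading is None.
At some moment in a run one of knob may be knocked a few centimetres aside while the robot is not near it.
It also fails if it takes over 210 s, if anything falls off the work surface, if the arm or the gripper's body presses on something with over 40 N, if the wrist force passes 120 N, or if a joint passes its speed limit or range.

## Working session

There is one attempt and no reset: what is moved stays moved. The work goes in short steps, each a Python script; the robot and the scene stay as the last script left them, time stands still between calls to the robot, and variables do not carry over. Pictures are saved under pics/ and viewed, and the job is handed in when it is done.

```bash
ls; mkdir -p pics
cat > h.py <<'E'
import numpy as np, cv2
from bench import *
from scipy.spatial.transform import Rotation as R
def save(im,n): cv2.imwrite('pics/'+n,cv2.cvtColor(im,cv2.COLOR_RGB2BGR))
def proj(cam,p,P=None):
    P=P or camera_params(cam); T=np.array(P['camera_from_world']); K=np.array(P['K'])
    q=T[:3,:3]@np.array(p)+T[:3,3]; u=K@q; return u[:2]/u[2]
def unproj(cam,px,z,P=None):
    P=P or camera_params(cam); T=np.array(P['camera_from_world']); K=np.array(P['K'])
    d=T[:3,:3].T@np.linalg.solve(K,[px[0],px[1],1.]); o=-T[:3,:3].T@T[:3,3]
    return o+d*(z-o[2])/d[2]
E
python3 - <<'E'
from h import *
for c in ['scene','top','wrist']:
    save(read_camera(c),c+'0.png')
    P=camera_params(c);T=np.array(P['camera_from_world']);print(c,np.round(-T[:3,:3].T@T[:3,3],3),np.round(T[:3,:3],2).tolist(),np.array(P['K'])[0])
    for n in ['steriliser','slot1','slot5','timer_seat','shaft_top','knob','board_rack','board1','jam_jar','price_stand']:
        r=tip_of(c,n); print(n,[(np.round(d['at']).tolist(),round(d['confidence'],2)) for d in r][:7])
print(read_time_s(),read_eef_pos(),read_tcp_rot(),read_finger_gap())
E
```

```text
pics
scene [ 0.218 -0.48   0.878] [[0.78, -0.62, -0.01], [-0.49, -0.6, -0.63], [0.39, 0.5, -0.77]] [375.68090296   0.         258.09951191]
steriliser [([190.0, 181.0], 0.9)]
slot1 [([169.0, 142.0], 0.8), ([183.0, 156.0], 0.78), ([163.0, 136.0], 0.76), ([176.0, 151.0], 0.71), ([189.0, 165.0], 0.66)]
slot5 [([169.0, 142.0], 0.8), ([183.0, 156.0], 0.78), ([163.0, 136.0], 0.76), ([176.0, 151.0], 0.71), ([189.0, 165.0], 0.66)]
timer_seat [([204.0, 178.0], 0.8)]
shaft_top [([312.0, 234.0], 0.7), ([200.0, 173.0], 0.45)]
knob [([247.0, 235.0], 0.8), ([221.0, 275.0], 0.73)]
board_rack [([311.0, 296.0], 0.61)]
board1 [([321.0, 307.0], 0.85), ([332.0, 315.0], 0.8), ([293.0, 284.0], 0.79), ([286.0, 272.0], 0.71), ([307.0, 289.0], 0.66)]
jam_jar [([299.0, 190.0], 0.93)]
price_stand [([312.0, 234.0], 0.78), ([307.0, 295.0], 0.36)]
top [ 0.364 -0.014  1.375] [[-0.02, -1.0, -0.02], [-0.98, 0.02, -0.19], [0.19, 0.01, -0.98]] [402.16114545   0.         260.01620809]
steriliser [([188.0, 222.0], 0.68)]
slot1 [([149.0, 218.0], 0.97), ([164.0, 220.0], 0.92), ([186.0, 222.0], 0.71), ([174.0, 219.0], 0.71
[... 234 characters left out ...]
204.0], 0.24)]
knob [([282.0, 251.0], 0.62), ([265.0, 212.0], 0.61)]
board_rack [([333.0, 210.0], 0.71)]
board1 [([334.0, 209.0], 0.74), ([312.0, 210.0], 0.72), ([322.0, 211.0], 0.71), ([354.0, 207.0], 0.52), ([343.0, 212.0], 0.49)]
jam_jar [([255.0, 148.0], 0.67)]
price_stand [([294.0, 176.0], 0.62), ([211.0, 215.0], 0.38)]
wrist [0.093 0.648 0.373] [[0.25, 0.97, -0.0], [0.93, -0.24, 0.28], [0.27, -0.07, -0.96]] [342.06160118   0.         259.50710161]
steriliser []
slot1 []
slot5 []
timer_seat []
shaft_top []
knob []
board_rack []
board1 []
jam_jar []
price_stand []
1.65 [0.1612578  0.62967454 0.25027952] [ 1.25029085e-01  9.92153077e-01 -9.38921293e-06 -2.07848257e-05] 0.08505793914227229
```

Run:
```python
import cv2
a=cv2.imread('pics/top0.png');cv2.imwrite('pics/top0c.png',cv2.resize(a[110:300,110:390],None,fx=2.8,fy=2.8,interpolation=cv2.INTER_CUBIC))
a=cv2.imread('pics/scene0.png');cv2.imwrite('pics/scene0c.png',cv2.resize(a[60:340,130:430],None,fx=2.1,fy=2.1,interpolation=cv2.INTER_CUBIC))
```

```text
(no output)
```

View pics/top0c.png

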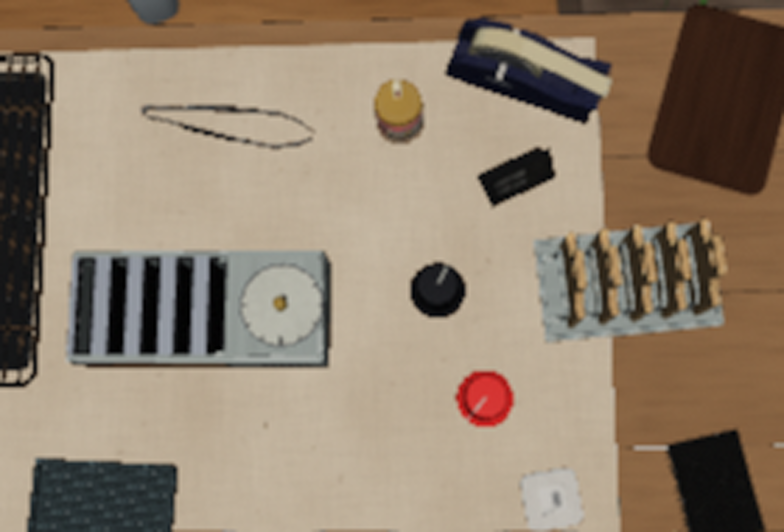

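View pics/scene0c.png

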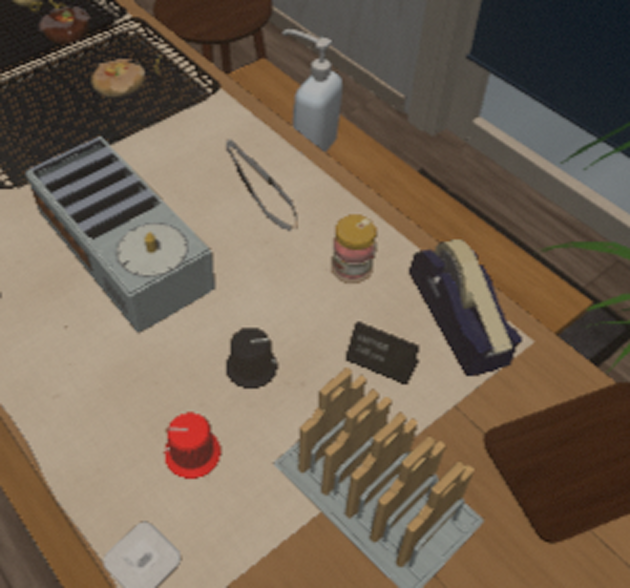

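View pics/scene0.png

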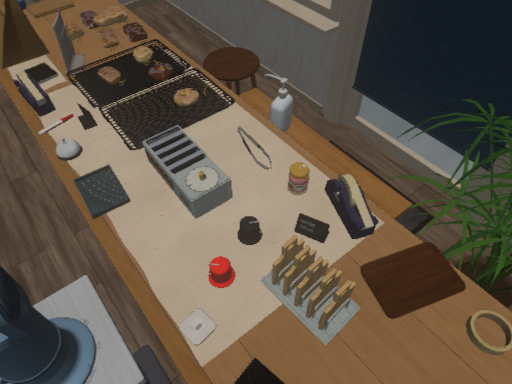

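Knob candidates, in full-image top-camera pixels: the black one at (265,212) and the red one at (282,251), which is the look-alike. I'm taking the black one. All five boards are in the rack around (312..354,210). Next I'll work out rough positions and look closely with the wrist camera.

Run:
```python
from h import *
print('top'); 
for px in [(149,218),(164,220),(186,222),(174,219),(139,216),(210,218)]: print(unproj('top',px,.095).round(3))
print('knob',unproj('top',(265,212),0.0).round(3),unproj('scene',(247,235),0.0).round(3))
print('rack',unproj('top',(333,210),0.0).round(3),unproj('scene',(311,296),0).round(3))
for px in [(334,209),(312,210),(322,211),(354,207),(343,212)]: print('b',unproj('top',px,.012).round(3))
for px in [(321,307),(332,315),(293,284),(286,272),(307,289)]: print('bs',unproj('scene',px,.012).round(3))
print('sc slots')
for px in [(169,142),(183,156),(163,136),(176,151),(189,165),(204,178)]: print(unproj('scene',px,.095).round(3))
print('jar',unproj('scene',(299,190),0),'stand',unproj('scene',(312,234),0))
P=camera_params('wrist');T=np.array(P['camera_from_world']);Rt=R.from_quat(read_tcp_rot()).as_matrix()
print('cam in tool',Rt.T@(-T[:3,:3].T@T[:3,3]-read_eef_pos()), (Rt.T@T[:3,:3].T).round(3))
```

```text
top
[0.533 0.365 0.095]
[0.525 0.316 0.095]
[0.517 0.245 0.095]
[0.528 0.284 0.095]
[0.54  0.397 0.095]
[0.529 0.168 0.095]
knob [ 0.557 -0.008  0.   ] [ 0.547 -0.01   0.   ]
rack [ 0.559 -0.242  0.   ] [ 0.561 -0.251  0.   ]
b [ 0.561 -0.244  0.012]
b [ 0.559 -0.169  0.012]
b [ 0.555 -0.203  0.012]
b [ 0.566 -0.312  0.012]
b [ 0.55  -0.274  0.012]
bs [ 0.556 -0.289  0.012]
bs [ 0.562 -0.319  0.012]
bs [ 0.543 -0.203  0.012]
bs [ 0.551 -0.167  0.012]
bs [ 0.561 -0.235  0.012]
sc slots
[0.531 0.355 0.095]
[0.533 0.276 0.095]
[0.53  0.39  0.095]
[0.527 0.308 0.095]
[0.527 0.234 0.095]
[0.533 0.165 0.095]
jar [0.76927858 0.01961256 0.        ] stand [ 0.68933083 -0.12064796  0.        ]
cam in tool [ 0.07077303  0.00072605 -0.12233532] [[-0.    -0.961 -0.278]
 [ 1.     0.    -0.   ]
 [ 0.    -0.278  0.961]]
```

Run:
```python
from h import *
q=[0,1,0,0]
def shot(p,n):
    move_ptp(p,q); pause(.3)
    P=camera_params('wrist'); im=read_camera('wrist'); save(im,n+'.png'); np.save(n+'.npy',np.array(P['camera_from_world']))
    for k in ['slot1','timer_seat','shaft_top','knob','board_rack','board1']:
        print(k,[(np.round(d['at'],1).tolist(),round(d['confidence'],2)) for d in tip_of('wrist',k)])
    print(read_time_s(), read_eef_pos())
shot([.50,.26,.40],'w1')
shot([.50,-.16,.42],'w2')
```

```text
slot1 [([332.5, 171.0], 0.93), ([244.9, 169.7], 0.87), ([301.7, 170.6], 0.82), ([363.5, 172.0], 0.76), ([272.5, 169.6], 0.63)]
timer_seat [([187.5, 169.5], 0.95), ([303.2, 169.0], 0.45)]
shaft_top [([182.7, 173.0], 0.74)]
knob [([38.1, 84.8], 0.91), ([87.2, 170.4], 0.89)]
board_rack []
board1 []
4.1917 [0.50001538 0.25995764 0.40000896]
slot1 []
timer_seat [([501.1, 165.1], 0.8)]
shaft_top []
knob [([353.9, 167.4], 0.72), ([321.4, 83.6], 0.65)]
board_rack [([208.6, 173.5], 0.91)]
board1 [([205.5, 175.9], 0.76), ([180.6, 172.6], 0.65), ([251.2, 168.6], 0.65), ([159.2, 179.1], 0.64), ([228.1, 168.9], 0.57)]
6.3917 [ 0.49997292 -0.16005838  0.42001358]
```

View pics/w1.png

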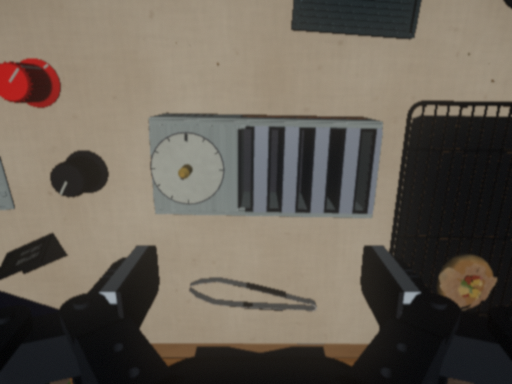

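View pics/w2.png

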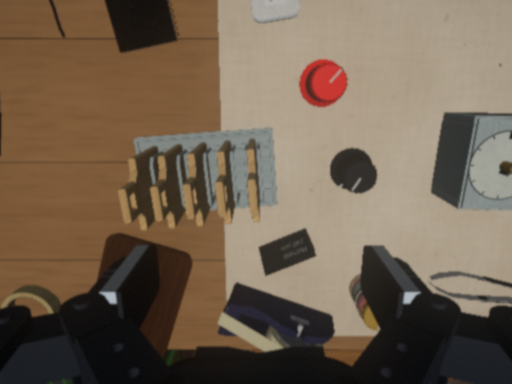

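```bash
cat > meas.py <<'E'
from h import *
from scipy.optimize import least_squares
K=np.array(camera_params('wrist')['K'])
def shot(p,n,q=[0,1,0,0]):
    move_ptp(p,q); pause(.3)
    T=np.array(camera_params('wrist')['camera_from_world']); im=read_camera('wrist'); save(im,n+'.png'); np.save(n+'.npy',T); return im,T
def unp(px,z,T): return unproj('wrist',px,z,{'K':K,'camera_from_world':T})
def pr(p,T): return proj('wrist',p,{'K':K,'camera_from_world':T})
def tips(k): return [(np.array(d['at']),d['confidence']) for d in tip_of('wrist',k)]
E
python3 - <<'E'
from meas import *
obs=[]
for i,p in enumerate([[.48,.20,.36],[.48,.32,.36]]):
    im,T=shot(p,f's{i}')
    s=sorted([t[0] for t in tips('slot1') if t[1]>.5],key=lambda a:a[0]); m=[t[0] for t in tips('timer_seat') if t[1]>.6][:1]
    ss=[unp(a,.095,T)[:2] for a in s]; mm=[unp(a,.095,T)[:2] for a in m]
    print(np.round(ss,4).tolist(),np.round(mm,4).tolist(), [tips('shaft_top')[:2]])
    if len(s)==5: 
        for y,a in zip([-.025,.013,.051,.089,.127],ss): obs.append((y,a))
    for a in mm: obs.append((-.1,a))
f=lambda v:np.concatenate([[v[0]-np.sin(v[2])*y-a[0],v[1]+np.cos(v[2])*y-a[1]] for y,a in obs])
r=least_squares(f,[.53,.265,0]);print(r.x,np.round(r.fun.reshape(-1,2)*1e3,1).tolist())
np.save('ster.npy',r.x); print(read_time_s())
# overlay
v=r.x
for i in range(2):
    im=cv2.imread(f'pics/s{i}.png'); T=np.load(f's{i}.npy'); S=3; im=cv2.resize(im,None,fx=S,fy=S,interpolation=cv2.INTER_CUBIC)
    def L(x,y,z=.095): return pr([v[0]+np.cos(v[2])*x-np.sin(v[2])*y,v[1]+np.sin(v[2])*x+np.cos(v[2])*y,z],T)
    def poly(pts,c): cv2.polylines(im,[np.int32([(L(*p)+.5)*S*16 for p in pts])],True,c,1,cv2.LINE_AA,4)
    poly([(-.065,-.1475),(.065,-.1475),(.065,.1475),(-.065,.1475)],(0,0,255))
    for y in [-.025,.013,.051,.089,.127]: poly([(-.056,y-.01025),(.056,y-.01025),(.056,y+.01025),(-.056,y+.01025)],(0,255,0)); 
    poly([(.046*np.cos(a),-.1+.046*np.sin(a)) for a in np.linspace(0,6.28,40)],(255,0,255))
    c=np.int32(L(0,0)*S); cv2.imwrite(f'pics/s{i}o.png',im[max(0,c[1]-260):c[1]+260,max(0,c[0]-395):c[0]+395])
E
```

```text
[[0.5267, 0.2395], [0.5278, 0.2788], [0.5237, 0.3181], [0.5285, 0.3559], [0.5313, 0.3946]] [[0.5269, 0.1679]] [[(array([231.9, 202.2]), 0.56), (array([359.4, 192.4]), 0.27)]]
[[0.5254, 0.2415], [0.5283, 0.2834], [0.5258, 0.3151], [0.5289, 0.3557], [0.5267, 0.3941]] [[0.5275, 0.1639]] [[(array([124.2, 201.9]), 0.72)]]
[ 0.5270852   0.26655247 -0.00785766] [[0.2, 2.0], [-0.7, 0.7], [3.8, -0.5], [-0.7, -0.3], [-3.2, -1.0], [-0.6, -1.4], [1.5, 0.0], [-1.1, -3.9], [1.7, 2.5], [-1.1, -0.2], [1.3, -0.6], [-1.2, 2.6]]
9.3083
```

View pics/s0o.png

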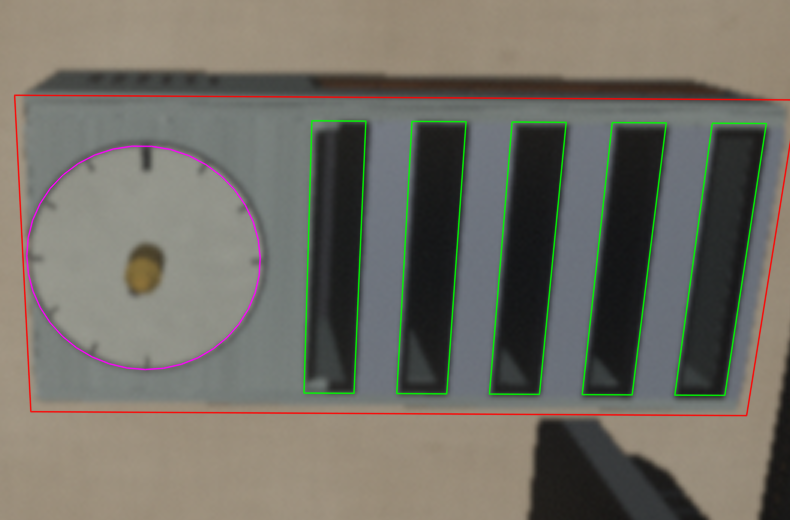

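View pics/s1o.png

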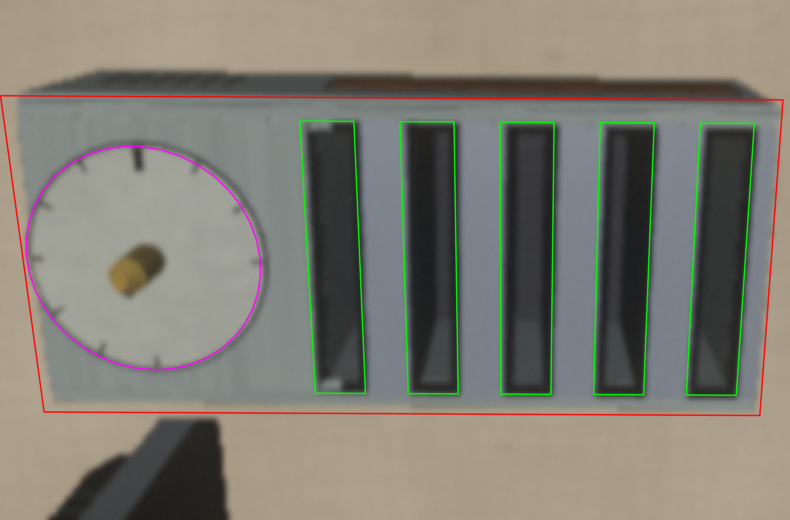

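Run:
```python
from meas import *
v=np.load('ster.npy')
for i in range(2):
    g=cv2.cvtColor(cv2.imread(f'pics/s{i}.png'),cv2.COLOR_BGR2GRAY); T=np.load(f's{i}.npy')
    def L(x,y,z=.095): return pr([v[0]+np.cos(v[2])*x-np.sin(v[2])*y,v[1]+np.sin(v[2])*x+np.cos(v[2])*y,z],T)
    src=np.float32([L(-.1,-.2),L(.1,-.2),L(.1,.2),L(-.1,.2)]); dst=np.float32([(0,0),(0,800),(1600,800),(1600,0)])
    w=cv2.warpPerspective(g,cv2.getPerspectiveTransform(src,dst),(1600,800),flags=cv2.INTER_CUBIC).astype(float)
    w=cv2.GaussianBlur(w,(0,0),2)
    p=w[280:520].mean(0); d=np.gradient(p)
    for y in [-.025,.013,.051,.089,.127]:
        c=int(800+y*4000); a=np.argmin(d[c-60:c])+c-60; b=np.argmax(d[c:c+60])+c
        print('slot',y*1e3,'edges',(a-c)/4,(b-c)/4)
    for y in [.013,.051,.089]:
        c=int(800+y*4000); q=w[:,c-15:c+15].mean(1); dd=np.gradient(q); a=np.argmin(dd[130:230])+130; b=np.argmax(dd[570:680])+570; print(' x edges',(a-400)/4,(b-400)/4)
    # dial: radial edges
    pts=[]
    for t in np.arange(0,2*np.pi,.05):
        rr=np.arange(160,212); xs=400+rr*np.cos(t); ys=400+rr*np.sin(t)
        s=cv2.remap(w.astype(np.float32),np.float32([ys]),np.float32([xs]),1)[0]
        k=rr[np.argmin(np.gradient(s))]; pts.append((k*np.cos(t),k*np.sin(t)))
    pts=np.array(pts)/4
    r=least_squares(lambda c:np.hypot(pts[:,0]-c[0],pts[:,1]-c[1])-c[2],[0,0,46],loss='soft_l1'); print('dial x,y,r off mm',r.x.round(2))
    cv2.imwrite(f'pics/rect{i}.png',w[100:700:1,150:1450][::2,::2])
```

```text
slot -25.0 edges -9.0 11.5
slot 13.0 edges -8.75 11.25
slot 51.0 edges -8.75 11.25
slot 89.0 edges -9.0 11.0
slot 127.0 edges -9.25 10.75
 x edges -55.25 56.25
 x edges -54.75 56.75
 x edges -54.25 57.25
dial x,y,r off mm [-0.39  1.7  45.27]
slot -25.0 edges -8.5 11.75
slot 13.0 edges -8.25 11.75
slot 51.0 edges -8.5 11.5
slot 89.0 edges -8.5 11.5
slot 127.0 edges -8.75 11.25
 x edges -55.0 56.5
 x edges -54.75 56.75
 x edges -54.25 57.25
dial x,y,r off mm [-0.35  1.91 45.27][ WARN:0@0.999] global loadsave.cpp:1063 imwrite_ Unsupported depth image for selected encoder is fallbacked to CV_8U.
```

View pics/rect1.png

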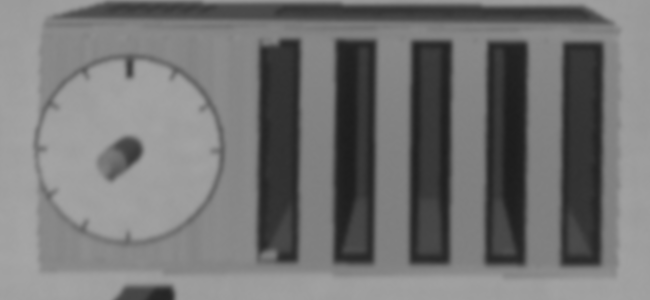

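Rectified views line up: slot edges and dial are sharp, so I can correct the steriliser pose (+1.4 mm y, +0.6 mm x, yaw −0.0184). Now the rack and boards.

Run:
```python
from meas import *
v=np.load('ster.npy'); v=v+[.0006*1,.0014,-.0105]; np.save('ster2.npy',v); print(v)
for i,p in enumerate([[.53,-.245,.40],[.60,-.24,.40]]):
    im,T=shot(p,f'r{i}')
    print(np.round([unp(t[0],.012,T)[:2] for t in tips('board1') if t[1]>.3],4).tolist(), np.round([unp(t[0],.0,T)[:2] for t in tips('board_rack')],4).tolist())
    # rectify at z=.162 (board tops) and at z=.117 
    for z in (.162,):
        xs=(.45,.68);ys=(-.37,-.12)
        src=np.float32([pr([xs[0],ys[0],z],T),pr([xs[1],ys[0],z],T),pr([xs[1],ys[1],z],T),pr([xs[0],ys[1],z],T)])
        W,H=750,690; dst=np.float32([(0,0),(0,H),(W,H),(W,0)])
        w=cv2.warpPerspective(im,cv2.getPerspectiveTransform(src,dst),(W,H),flags=cv2.INTER_CUBIC); save(w[:600],f'rr{i}.png')
print(read_time_s())
```

```text
[ 0.5276852   0.26795247 -0.01835766]
[[0.5654, -0.3212], [0.5577, -0.2451], [0.5572, -0.2085]] [[0.5591, -0.2457]]
[[0.558, -0.2434], [0.557, -0.2119], [0.5595, -0.3214], [0.5535, -0.1718], [0.5541, -0.2828]] [[0.5567, -0.2421]]
12.6333
```

View pics/rr0.png

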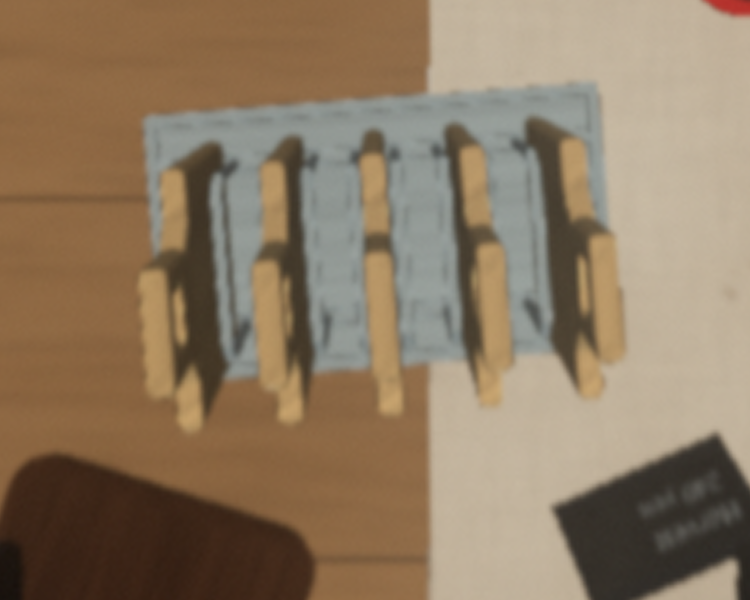

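View pics/rr1.png

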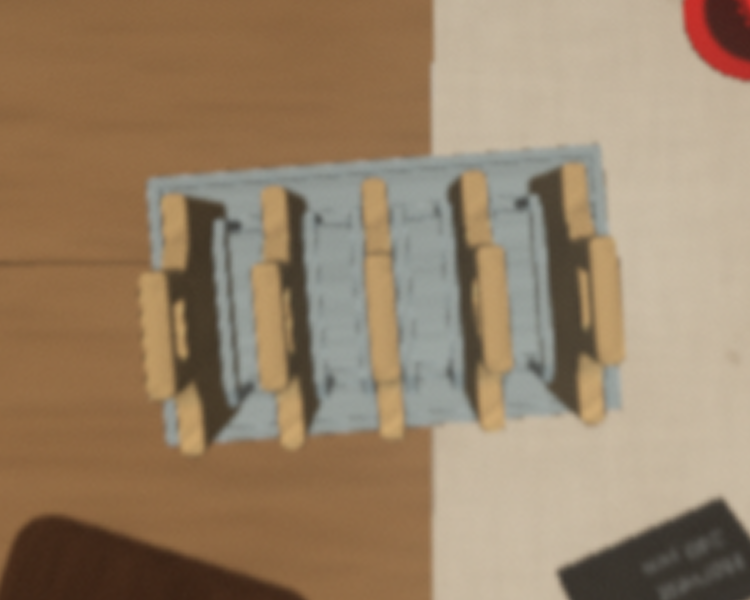

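Board tops rectify cleanly. A is at about (0.550,−0.167) and E at about (0.562,−0.318), with yaw about 0.075. I'll pick the nearest board first and put it in the farthest slot.

```bash
cat > ops.py <<'E'
from meas import *
v=np.load('ster2.npy')
B=[(.5495,-.1678),(.5525,-.2052),(.5555,-.2430),(.5588,-.2803),(.5616,-.3177)]
SY=[-.025,.013,.051,.089,.127]
def Q(yaw): return (R.from_euler('z',yaw)*R.from_quat([0,1,0,0])).as_quat().tolist()
def SL(x,y,z): return [v[0]+np.cos(v[2])*x-np.sin(v[2])*y,v[1]+np.sin(v[2])*x+np.cos(v[2])*y,z]
def F(): return np.round(read_ft_force(),1)
def pick(i,ryaw=.075):
    x,y=B[i]; move_gripper(.028,40)
    move_ptp([x,y,.30],Q(ryaw)); movel([x,y,.20],speed=.2); movel([x,y,.142],speed=.08); print('F down',F())
    move_gripper(0.0,40); print('gap',read_finger_gap(),F())
    movel([x,y,.27],speed=.12); print('lift gap',read_finger_gap(),F())
def goslot(j,dx=0,dy=0):
    movel(SL(dx,SY[j]+dy,.27),Q(v[2]),speed=.3); movel(SL(dx,SY[j]+dy,.236),speed=.1); pause(.2); print('over',F())
def insert(j,dx=0,dy=0):
    f0=np.array(read_ft_force())
    for z in [.226,.219,.212,.20,.185,.17,.155,.149,.1465]:
        movel(SL(dx,SY[j]+dy,z),speed=.06); f=np.array(read_ft_force())-f0; print(z,np.round(f,1),end=' | ')
        if abs(f[2])>12 or np.hypot(f[0],f[1])>15: print('STOP'); return False
    print(); return True
def rel(j,dx=0,dy=0):
    move_gripper(.026); movel(SL(dx,SY[j]+dy,.24),speed=.2); print('t',read_time_s())
E
python3 - <<'E'
from ops import *
pick(0); goslot(4)
im=read_camera('wrist');save(im,'p0.png');print(read_time_s(),read_eef_pos())
E
```

```text
F down [ 0.4  0.8 -0.3]
gap 0.009406858710025964 [0.5 0.3 1.3]
lift gap 0.009452921288081648 [-1.   0.1 -1.3]
over [-0.1  0.6 -1.1]
19.6083 [0.53047543 0.39504949 0.23671573]
```

View pics/p0.png

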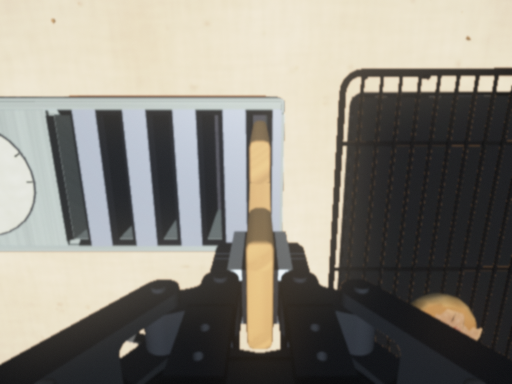

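The board is held square, and its blade at column 259 is centred over slot 5 (columns 247–273). Inserting it.

Run:
```python
from ops import *
if insert(4): rel(4); save(read_camera('scene'),'sc1.png'); print(F())
```

```text
0.226 [ 0.4 -1.4 -0.7] | 0.219 [ 0.5 -0.3  0.5] | 0.212 [-0.4 -1.4  0.3] | 0.2 [ 0.7 -0.9  0.1] | 0.185 [ 0.3 -1.   0.6] | 0.17 [0.8 0.3 0.4] | 0.155 [ 0.6 -0.8  0.5] | 0.149 [ 0.7 -0.9 -0.2] | 0.1465 [-0.3 -0.4 -0.4] | 
t 23.4333
[-0.5 -0.4 -0.7]
```

Went in with no resistance. Repeating for the next two, stopping if anything is off.

Run:
```python
from ops import *
ok=True
for i,j in [(1,3),(2,2)]:
    pick(i)
    g=read_finger_gap()
    if g<.007: print('no board'); break
    goslot(j)
    if not insert(j): break
    rel(j)
im=read_camera('wrist');save(im,'p2.png');save(read_camera('scene'),'sc2.png')
a=cv2.imread('pics/sc2.png');cv2.imwrite('pics/sc2c.png',cv2.resize(a[100:350,120:380],None,fx=2.3,fy=2.3,interpolation=cv2.INTER_CUBIC))
```

```text
F down [-0.   0.7  0.4]
gap 0.009690544406532959 [-0.   0.   1.6]
lift gap 0.009679942251200047 [-0.4  0.1 -1.1]
over [ 0.1 -0.3 -0.6]
0.226 [-0.4  0.3 -0.3] | 0.219 [-0.4  0.4 -1.5] | 0.212 [-0.1  0.4  0.1] | 0.2 [-0.4  0.1 -1.5] | 0.185 [-0.6  1.1 -0.8] | 0.17 [-0.3  0.8 -0.7] | 0.155 [-0.1  0.2 -1. ] | 0.149 [ 0.2  0.4 -0.3] | 0.1465 [-0.2  0.6  0.1] | 
t 35.4333
F down [ 0.4 -0.6  0.4]
gap 0.009511935315233864 [ 0.3 -0.7  0.9]
lift gap 0.009530056159233942 [-0.2  0.  -0.8]
over [ 0.6  0.1 -1.1]
0.226 [-0.5  0.4 -0.5] | 0.219 [-1.1 -0.3 -0.1] | 0.212 [-0.7 -0.7  0.6] | 0.2 [-0.   0.7  0.4] | 0.185 [-0.6 -0.1 -0.6] | 0.17 [ 0.4 -0.1  0.4] | 0.155 [-0.3 -0.3 -0.4] | 0.149 [ 0.3  0.2 -0.7] | 0.1465 [-2.  -0.2 -0.3] | 
t 47.3833
```

View pics/sc2c.png

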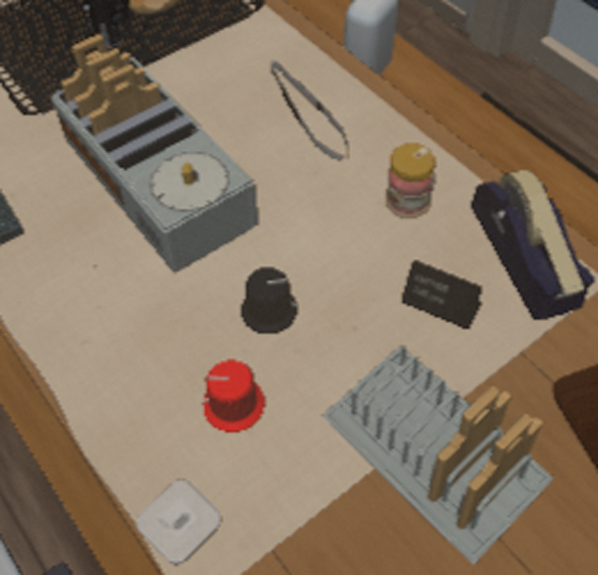

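Three boards are in, two are left in the rack, and the knob hasn't moved.

Run:
```python
from ops import *
ok=True
for i,j in [(3,1),(4,0)]:
    pick(i)
    g=read_finger_gap()
    if g<.007: print('no board'); break
    goslot(j)
    if not insert(j): break
    rel(j)
movel(SL(0,-.025,.33),speed=.2)
im,T=shot([.47,.24,.40],'k0'); save(read_camera('scene'),'sc3.png')
move_gripper(.085)
im,T=shot([.50,.02,.30],'k1')
for k in tips('knob'): print(k, unp(k[0],0,T))
print(read_time_s())
```

```text
F down [ 0.3 -0.3  0.8]
gap 0.009667398353034073 [0.2 0.3 1.2]
lift gap 0.009207851827655019 [-1.2  0.4 -1.3]
over [-0.2  0.6 -1.8]
0.226 [0.  0.2 0.7] | 0.219 [ 0.9 -0.5 -0.1] | 0.212 [ 0.  -0.7  0.1] | 0.2 [ 0.2 -0.9 -0.3] | 0.185 [ 0.  -1.1  1.5] | 0.17 [ 1.4 -0.9  0.1] | 0.155 [ 0.3 -1.3 -0.1] | 0.149 [-0.1 -0.5  1.1] | 0.1465 [-0.3 -0.8  1. ] | 
t 59.4333
F down [ 0.2 -0.7 -0.1]
gap 0.009792079075919616 [-0.4 -0.2  2.2]
lift gap 0.009437079967880454 [ 0.1  0.4 -1.6]
over [-0.1  0.  -1.5]
0.226 [ 0.2 -0.6  0.6] | 0.219 [-0.3  0.1  1.2] | 0.212 [0.4 0.2 0.4] | 0.2 [-0.9 -0.6  0.5] | 0.185 [-0.1  0.3 -0.4] | 0.17 [ 0.6 -0.6 -0. ] | 0.155 [0.1 0.2 0.1] | 0.149 [-0.  -0.6  0.3] | 0.1465 [ 0.7  0.3 -0.2] | 
t 71.3833
(array([252.7, 168.3]), 0.93) [0.52517623 0.0134279  0.        ]
(array([183.8,  81.5]), 0.83) [ 0.4206397  -0.06754748  0.        ]
74.9083
```

View pics/k0.png

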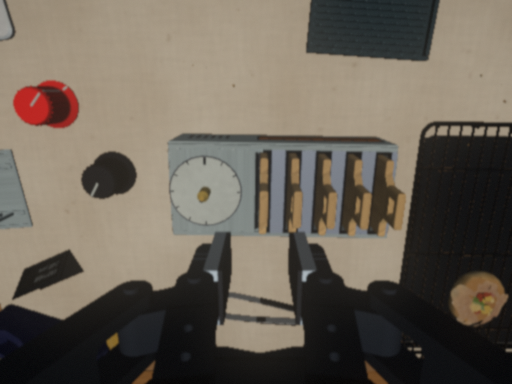

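View pics/k1.png

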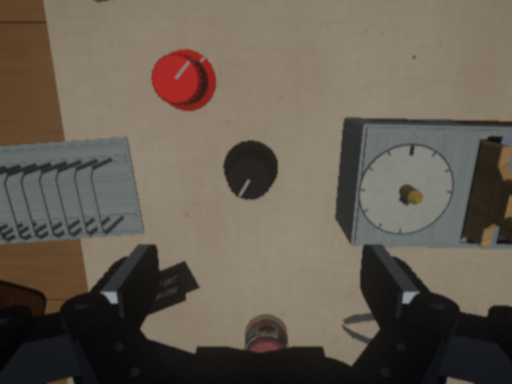

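View pics/sc3.png

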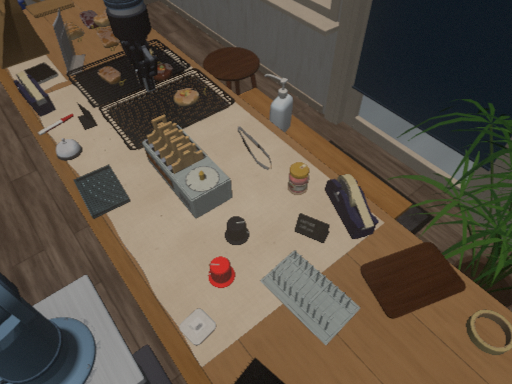

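```bash
cat >> meas.py <<'E'
def rect(im,T,c,z,h,S):
    xs=(c[0]-h,c[0]+h);ys=(c[1]-h,c[1]+h)
    src=np.float32([pr([xs[0],ys[0],z],T),pr([xs[1],ys[0],z],T),pr([xs[1],ys[1],z],T),pr([xs[0],ys[1],z],T)])
    dst=np.float32([(0,0),(0,S),(S,S),(S,0)])
    return cv2.warpPerspective(im,cv2.getPerspectiveTransform(src,dst),(S,S),flags=cv2.INTER_CUBIC)
E
python3 - <<'E'
from ops import *
im=cv2.cvtColor(cv2.imread('pics/k1.png'),cv2.COLOR_BGR2RGB);T=np.load('k1.npy')
a=rect(im,T,(.525,.0134),.058,.045,400); 
s=SL(0,-.1,.095)
im0,T0=shot([s[0]-.03,s[1]+.0,.26],'sh')
b=rect(im0,T0,s,.095,.05,400)
save(np.hstack([a,b]),'kk.png'); print(s,read_time_s())
E
```

```text
[np.float64(0.525849533427931), np.float64(0.16796932162764303), 0.095] 75.9167
```

View pics/kk.png

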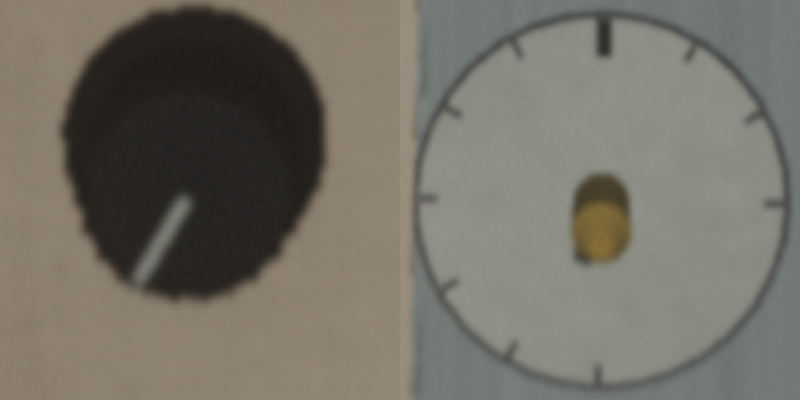

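View pics/sh.png

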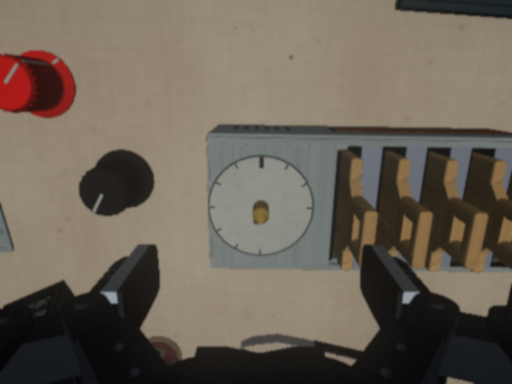

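Something has nudged the knob: it is now at about (0.524,0.011), with its pointer about 0.53 rad clockwise of +x. The key shows as a dark patch at (581,257), roughly 0.5 rad clockwise. I'll look from the other side for the key and close up at the knob.

Run:
```python
from ops import *
s=[.5256,.1686,.095]
for y in np.arange(-3.2,3.3,.4):
    q=inverse_kinematics([s[0],s[1],.15],Q(y)); print(round(y,1),None if q is None else np.round(q,2).tolist())
q=inverse_kinematics(read_eef_pos(),read_tcp_rot()); print('now',np.round(read_qpos(),2))
im,T=shot([.525,.011,.24],'k2')
a=rect(im,T,(.525,.0115),.058,.045,400); b=rect(im,T,(.525,.0115),.0,.045,400)
e=lambda m:np.clip(m.astype(float)*2.5,0,255).astype(np.uint8)
save(np.hstack([e(a),e(b)]),'kk2.png')
try:
    im,T=shot([s[0]+.0,s[1]-.0,.28],'sh2',Q(2.64))
    save(rect(im,T,s,.095,.05,500),'sh2r.png')
except MotionError as x: print(x)
print(read_time_s())
```

```text
-3.2 [-1.38, 0.81, 1.38, 1.96, -0.88, 1.17, -1.27]
-2.8 [-1.4, 1.02, 1.52, 1.96, -1.07, 1.33, -0.74]
-2.4 [-1.4, 0.96, 1.48, 1.96, -1.02, 1.28, -0.38]
-2.0 [-1.39, 0.89, 1.43, 1.96, -0.95, 1.22, -0.02]
-1.6 [-1.38, 0.8, 1.37, 1.96, -0.87, 1.16, 0.32]
-1.2 [-1.36, 0.73, 1.31, 1.96, -0.8, 1.11, 0.66]
-0.8 [-1.33, 0.65, 1.23, 1.96, -0.71, 1.06, 1.0]
-0.4 [-1.28, 0.58, 1.14, 1.96, -0.62, 1.02, 1.32]
-0.0 [-1.22, 0.51, 1.04, 1.96, -0.54, 0.98, 1.65]
0.4 [-1.15, 0.46, 0.94, 1.96, -0.45, 0.95, 1.98]
0.8 [-1.08, 0.42, 0.84, 1.95, -0.39, 0.94, 2.32]
1.2 [-1.04, 0.4, 0.78, 1.95, -0.35, 0.93, 2.69]
1.6 [-0.42, 0.31, 0.04, 1.92, -0.02, 0.9, 2.8]
2.0 [0.45, 0.53, -1.03, 1.88, 0.53, 1.03, 2.77]
2.4 [-1.38, 0.81, 1.38, 1.96, -0.88, 1.17, -1.96]
2.8 [-1.38, 0.81, 1.38, 1.96, -0.88, 1.17, -1.56]
3.2 [-1.4, 1.05, 1.54, 1.96, -1.09, 1.36, -1.01]
now [-1.5   0.31  1.29  1.93 -0.33  1.14  1.49]
80.475
```

View pics/kk2.png

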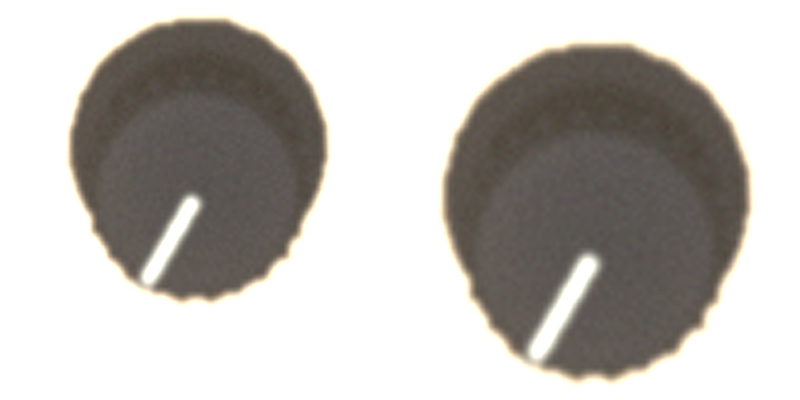

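View pics/sh2r.png

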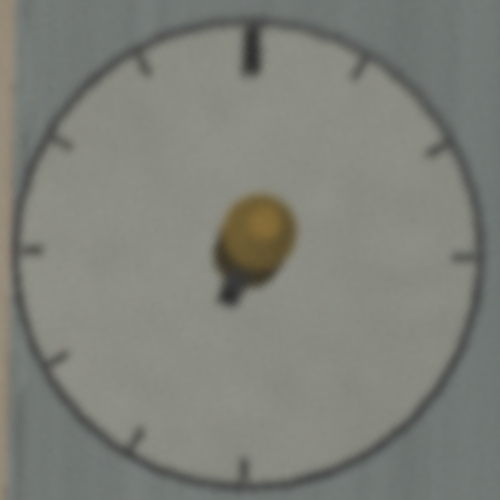

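Camera bias is small: opposite views put the seat at (0.5259,0.1684). The key is about 0.43 rad clockwise, and the knob is at (0.5241,0.0109) with its pointer at −0.53. Grasping the black knob.

Run:
```python
from ops import *
p=read_eef_pos(); movel([p[0],p[1],.34],speed=.2)
move_j([-0.1,.383,.044,1.598,-.018,1.161,1.5]); print(read_eef_pos(), R.from_quat(read_tcp_rot()).as_matrix()[:,0].round(2))
move_gripper(.080,40)
move_ptp([.5241,.0109,.20],Q(.25)); print(np.round(read_qpos(),2))
# check knob has not moved
movel([.5241,.0109,.16],speed=.15)
im=read_camera('wrist');save(im,'k3.png'); print(read_time_s())
```

```text
[0.64985752 0.00168974 0.24988548] [-1.    0.02  0.  ]
[-0.08  0.2  -0.02  1.95  0.    0.99  1.72]
85.175
```

View pics/k3.png

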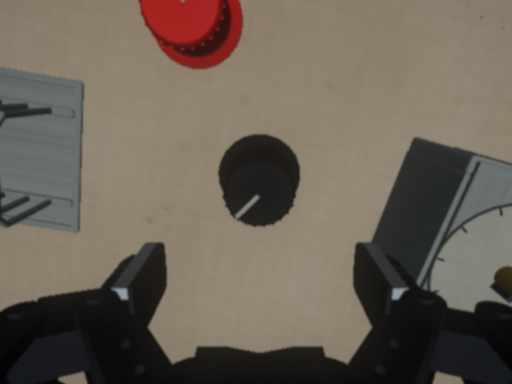

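The black knob sits centred between the fingers at (260,185), so I'm closing on it.

Run:
```python
from ops import *
movel([.5241,.0109,.053],speed=.06); print(F())
move_gripper(.04,60); print(read_finger_gap(),F(),read_eef_pos())
movel([.5241,.0109,.23],speed=.15); print(read_finger_gap())
sx,sy=.5259,.1684
movel([sx,sy,.23],Q(.33),speed=.2); pause(.2)
T=np.array(camera_params('wrist')['camera_from_world']);im=read_camera('wrist');save(im,'k4.png'); np.save('k4.npy',T); print(read_time_s(),F())
z=.231-.053+.058
save(rect(im,T,(sx,sy),.23+.005,.045,500),'k4r.png')
```

```text
[ 0.6 -0.2 -1. ]
0.050152805037658565 [0.2 0.1 3.8] [0.52496444 0.01102834 0.05371635]
0.05027524487401517
90.0083 [-0.8 -0.9 -0.8]
```

View pics/k4r.png

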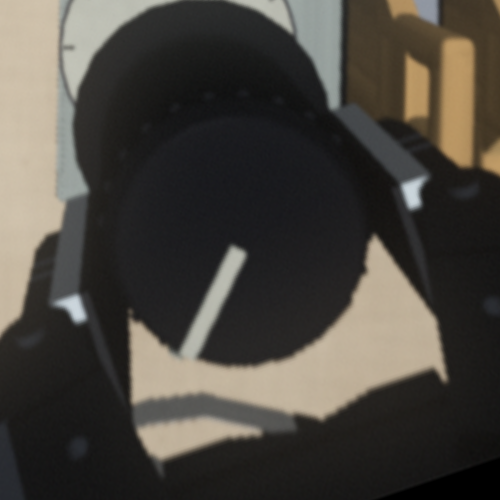

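View pics/k4.png

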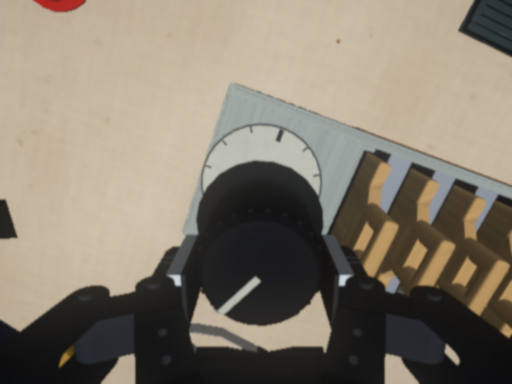

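```bash
cat > kn.py <<'E'
from ops import *
sx,sy=.5259+.0015,.1684+.0012
def down(zs,yaw,lim=8,sp=.03):
    for z in zs:
        movel([sx,sy,z],Q(yaw),speed=sp); f=F(); print(round(z,4),f,np.round(read_ft_torque(),2),np.round(np.array(read_eef_pos())-[sx,sy,z],4))
        if abs(f[2])>lim or np.hypot(f[0],f[1])>12: print('stop'); return z
E
python3 - <<'E'
from kn import *
print(read_eef_pos())
down([.20,.185,.179,.174,.170,.167,.165,.1635,.162,.1605,.159],.33)
save(read_camera('wrist'),'k5.png'); print(read_time_s())
E
```

```text
[0.5261808  0.1667905  0.23001634]
0.2 [ 0.  -0.3 -0.1] [ 0.01  0.02 -0.03] [0.0002 0.0001 0.0003]
0.185 [ 0.8 -0.7 -1. ] [ 0.02 -0.02 -0.04] [-0.      0.     -0.0001]
0.179 [-0.3 -0.6 -1.6] [-0.02 -0.02 -0.03] [-0.0003 -0.0001 -0.0003]
0.174 [ 0.1 -0.  -0.4] [-0.02 -0.   -0.01] [-0.0003 -0.0001 -0.0004]
0.17 [-1.  -1.2 -1.3] [-0.22  0.03  0.03] [-0.0002 -0.0005 -0.0004]
0.167 [-0.1 -1.7 -3.1] [-0.33  0.12 -0.01] [-0.0004 -0.0004 -0.0005]
0.165 [-0.  -1.7 -1.8] [-0.49  0.07 -0.02] [-0.0002 -0.0004 -0.0003]
0.1635 [-1.2 -2.1 -0.6] [-0.56  0.19 -0.02] [-0.0002 -0.0004 -0.0002]
0.162 [-1.1 -2.9 -0. ] [-0.75  0.21 -0.06] [-0.0001 -0.0005 -0.0001]
0.1605 [-1.2 -2.8 -0.9] [-0.88  0.23 -0.08] [-0.     -0.0004 -0.0001]
0.159 [-1.3 -4.9  0.8] [-0.96  0.3  -0.02] [-0.     -0.0004 -0.0001]
94.3083
```

```bash
sed -i 's/^sx,sy=.*/sx,sy=.5259+.0012,.1684-.0002/' kn.py
python3 - <<'E'
from kn import *
down([.159,.157,.155,.153,.151,.150],.33)
save(read_camera('wrist'),'k6.png'); print(read_time_s(),read_finger_gap())
E
```

```text
0.159 [-0.7 -1.6 -0.8] [-0.53  0.2   0.02] [ 0.      0.0007 -0.0001]
0.157 [ 0.1 -2.1 -1.4] [-0.37  0.13 -0.01] [ 0.      0.0006 -0.0001]
0.155 [ 0.1 -0.3 -0.9] [-0.22  0.05  0.02] [ 0.      0.0005 -0.0002]
0.153 [ 0.1 -1.3 -2.3] [-0.11  0.03  0.03] [ 0.      0.0005 -0.0001]
0.151 [-0.1 -1.  -1.5] [-0.02  0.   -0.01] [ 0.0001  0.0004 -0.    ]
0.15 [-0.3  0.   0.1] [-0.06  0.03 -0.06] [0.0001 0.0002 0.    ]
95.8583 0.05019262121869411
```

View pics/k6.png

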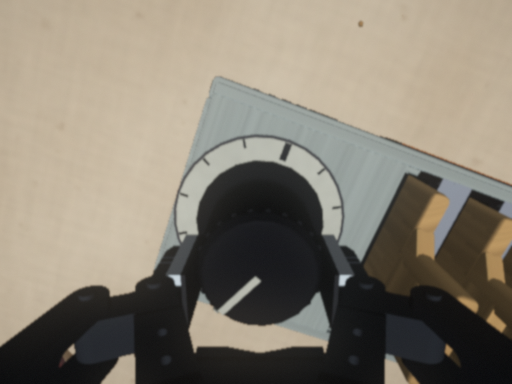

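It is past the key with no vertical load, so the pointer is in line. Pressing to the bottom.

Run:
```python
from kn import *
z=down([.1495,.149,.1485,.148,.1475,.147,.1465,.146,.1455,.145],.33,lim=6)
print(read_eef_pos(),read_time_s())
```

```text
0.1495 [-0.2 -0.3 -1.1] [ 0.06 -0.04 -0.02] [ 0.  0. -0.]
0.149 [-1.  -0.4 -0.6] [-0.02  0.05  0.02] [-0. -0. -0.]
0.1485 [-0.5 -0.2  1.3] [-0.04  0.19 -0.01] [0.0001 0.     0.0002]
0.148 [-1.7 -1.5  6.3] [-0.13  0.5  -0.03] [0.0001 0.     0.0007]
stop
[0.5271872  0.1682291  0.14871058] 96.8583
```

Run:
```python
from kn import *
move_gripper(.08); pause(.4)
movel([sx,sy,.25],Q(.33),speed=.15); pause(.3)
T=np.array(camera_params('wrist')['camera_from_world']);im=read_camera('wrist');save(im,'k7.png')
r=rect(im,T,(.5259,.1684),.153,.045,380); r2=rect(im,T,(.5259,.1684),.095,.055,380); e=lambda m:np.clip(m.astype(float)*1.8,0,255).astype(np.uint8)
save(np.hstack([e(r),r2]),'k7r.png'); print([(unp(t[0],.095,T),t[1]) for t in tips('knob')],read_time_s())
sc=read_camera('scene'); save(cv2.resize(sc[100:250,110:310],None,fx=3.6,fy=3.6,interpolation=cv2.INTER_CUBIC),'sc4.png')
```

```text
[(array([0.52460668, 0.1669007 , 0.095     ]), 0.89)] 98.9
```

View pics/k7r.png

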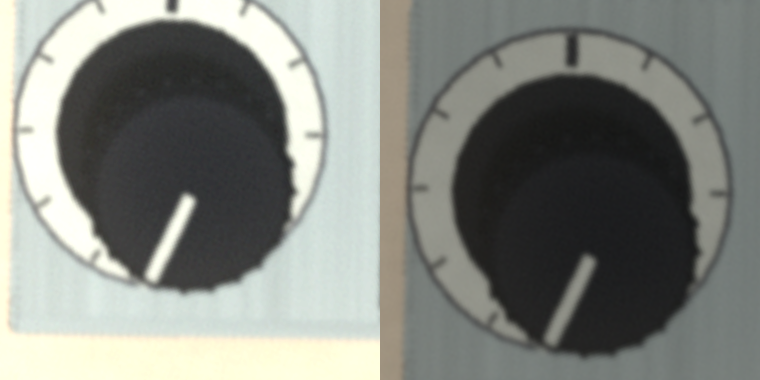

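View pics/sc4.png

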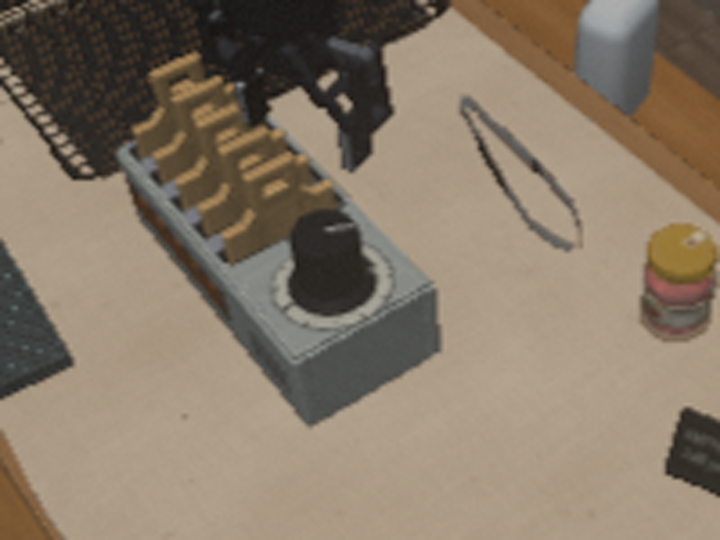

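The knob is home and concentric on the dial, and all five boards sit level. Now winding the timer clockwise by about 2.73 rad.

Run:
```python
from kn import *
sx,sy=.5259,.1684
movel([sx,sy,.149],Q(.33),speed=.12); print(F())
move_gripper(.04,60); print(read_finger_gap(),F(),read_eef_pos())
y=.33
while y>-2.40+1e-6:
    y=max(y-.26,-2.40); t=read_time_s(); movel([sx,sy,.149],Q(y),speed=.05); f=F(); print(round(y,2),f,np.round(read_ft_torque(),2),round(read_time_s()-t,2))
    if np.linalg.norm(f)>25: print('stop');break
print(np.round(read_qpos(),2),np.array(read_eef_pos())-[sx,sy,.149])
save(read_camera('wrist'),'k8.png')
```

```text
[ 0.2 -0.2 -0.1]
0.05056688127315365 [-0.3 -1.   6. ] [0.52673833 0.16842936 0.15043263]
0.07 [-1.6 -1.7  6.2] [-0.11  0.14 -0.06] 0.41
-0.19 [-0.7 -1.3  5.5] [-0.29  0.09  0.02] 0.41
-0.45 [ 1.4 -1.   4.7] [-0.34 -0.04 -0.02] 0.41
-0.71 [ 1.3 -0.8  5.4] [-0.4  -0.03  0.  ] 0.41
-0.97 [ 0.7 -2.2  5.9] [-0.43  0.06  0.01] 0.41
-1.23 [-0.2 -2.6  5.7] [-0.53 -0.01  0.02] 0.41
-1.49 [-0.1 -3.2  7.1] [-0.58  0.11 -0.02] 0.41
-1.75 [ 0.6 -3.5  7.5] [-0.6   0.18 -0.03] 0.41
-2.01 [-0.6 -3.2  6.7] [-0.68  0.23 -0.02] 0.41
-2.27 [-1.5 -3.   7.7] [-0.75  0.39 -0.03] 0.41
-2.4 [-1.8 -3.1  8.5] [-0.78  0.41 -0.03] 0.28
[-0.67  0.32  0.33  1.94 -0.13  0.9  -1.1 ] [ 0.00085851 -0.00196572  0.00140855]
```

View pics/k8.png

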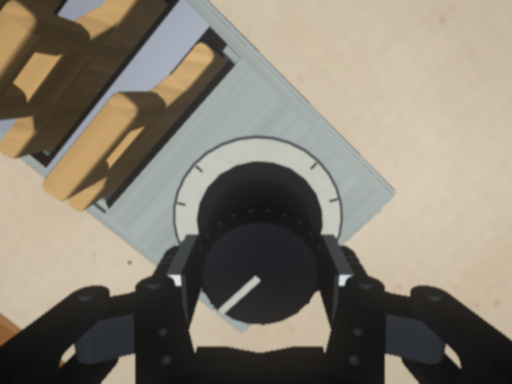

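Run:
```python
from kn import *
move_gripper(.08); pause(.4); p=read_eef_pos(); print(p,F())
movel([.5259,.1684,.26],Q(-2.4),speed=.12); pause(.3)
T=np.array(camera_params('wrist')['camera_from_world']);im=read_camera('wrist');save(im,'k9.png')
r=rect(im,T,(.5259,.1684),.153,.045,380); r2=rect(im,T,(.5259,.1684),.095,.055,380); e=lambda m:np.clip(m.astype(float)*1.8,0,255).astype(np.uint8)
save(np.hstack([e(r),r2]),'k9r.png'); print(read_time_s())
sc=read_camera('scene'); save(cv2.resize(sc[100:250,110:330],None,fx=3.6,fy=3.6,interpolation=cv2.INTER_CUBIC),'sc5.png')
```

```text
[0.52589205 0.1684015  0.14897227] [ 0.1  0.1 -0.8]
106.975
```

View pics/k9r.png

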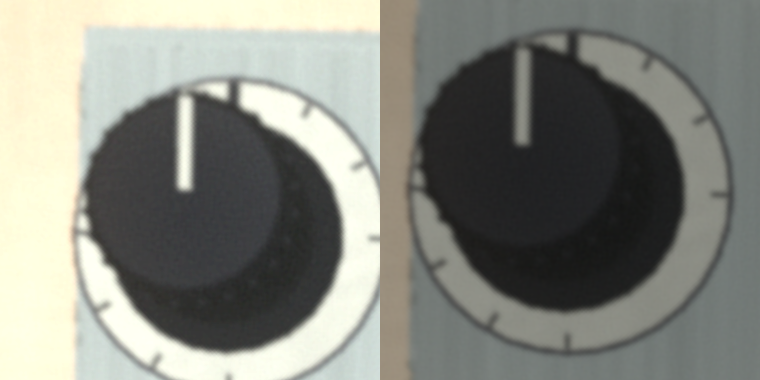

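View pics/sc5.png

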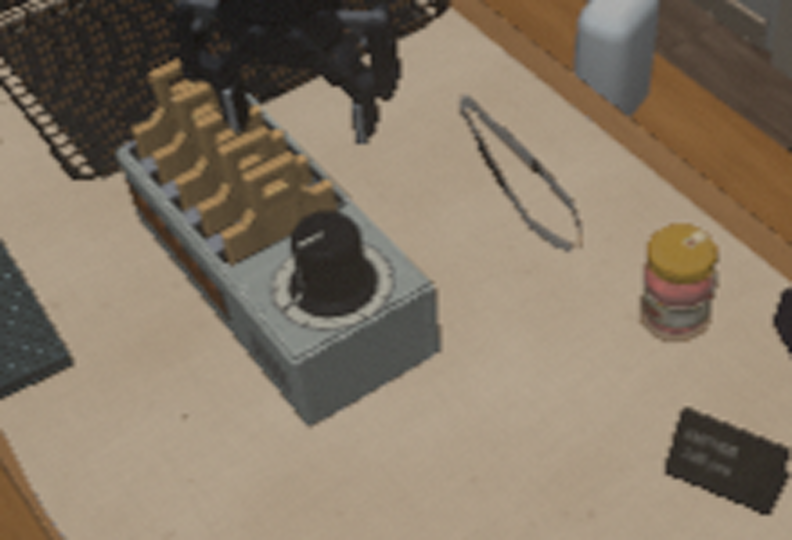

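The pointer is parallel to the thick mark, the skirt is concentric and flush on the dial, the boards are level, and the arm is clear. Handing in.

Run:
```python
from h import *
pause(.5); print(read_ft_force(),read_time_s()); print(sign_off())
```

```text
[ 0.73480519 -0.36331308  0.02028517] 107.525
the job is handed in; nothing more can be done
None
```

The job is done and handed in at about 107.5 s. All five boards are in their own slots, the black knob is home on the shaft, and the timer is wound to the long, thick mark.

- **Boards:** each one slid down with no more than about 2 N of resistance. In the scene pictures they stand upright and level with each other.
- **Knob:** it was knocked a few centimetres during the board work, so I located it again before grasping. Its pointer was set in line with the key at about 0.41 rad. It dropped past the key without a turning search, and touched the dial at the height I expected. After release its skirt sits flush and concentric on the dial.
- **Timer:** I wound it clockwise by 2.73 rad with no slip in the grip. In the last close picture the pointer is parallel to the long mark, at about 3.14 rad. I judged this from the picture, as there is no direct reading of the joint.
- **Bystanders:** I never touched the jam jar, the price stand or the red knob. The last scene picture shows the jar and stand about where they were.

None of the last checks failed. The one disagreement was a knob-offset estimate from a picture taken while the arm was still settling. It caused a sideways push of about 5 N on the way down the shaft, which I corrected before pressing the knob home.

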